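Weigh a closed tub on a two-pan balance

ROBOT

A 6-joint arm with a two-finger parallel gripper is mounted at the origin on the work surface. World frame = base frame: x ahead of the robot, y to its left, z up, the work surface at z = 0. Lengths are in m, angles in rad, forces in N, time in s.
With the tool pointing down it reaches from about 0.3 to 0.875 m from the base axis. Payload 6.4 kg.
Tool frame: the origin (TCP) lies midway between the tips of the shut fingers; the grasp point (between the pads) lies 19 mm behind it; x points along the fingers, y is the direction in which the jaws open and shut, and the axes are right-handed (so a half turn about x gives the same grasp; the last joint's range is limited). The gripper opens to 85 mm and grips with 20 to 120 N. Pads are 22 mm wide; open, the fingers measure 114 mm over their backs; the gripper's body (76 mm by 85 mm) begins 54 mm behind the grasp point. The pads swing forward as they close: fully open they stand 13 mm farther back than shut.
Start: joints at [-1.503, 0.181, 1.607, -0, 1.354, -0.206], TCP at [0.155, -0.554, 0.231] pointing down, gripper open.
Joint ranges: [-2.99, 2.99], [-0.89, 2.07], [0.3, 2.58], [-1.14, 4.28], [0, 2.63], [-3.12, 3.12]. Speed limits (rad/s): [2.57, 2.57, 3.01, 3.14, 3.14, 3.14].

INTERFACE

Orientations are given as a unit quaternion [w, x, y, z].
In Python, from bench import ctrl gives the robot as it stands.
- The arm moves only by the tool step_arm, never from a script. Its argument "motion" is a list of rows, each a list of 7 numbers: the shift along the tool's x, y, z in mm, then the turn, a rotation vector about the tool's x, y, z in degrees, then the closure in counts, from 0 (fully open) to 255 (shut). In form: [[tx, ty, tz, rx, ry, rz, hand], ...]. A call has 1 to 10 rows; each row is the pose to reach, as a shift and turn from the pose commanded when the call began, along the tool's axes at that moment; what a row does not reach only later rows make up. A row lasts 1/8 s, in which the tool goes at most 62.5 mm and 10.7 degrees, less where a joint would pass 70% of its speed; a pose out of reach is approached as far as the arm can. A call with a gripper value outside its range is refused whole. The fingers move at their own pace and stop on an object; the grip force is fixed at half the most. Time passes only in rows, so rows that repeat a pose let the fingers close. It gives the time, the measured TCP pose, the force and the opening at its end, in the units of the state.
- ctrl.get_obs(): the state, without advancing time (a new reading comes with each control period).
- ctrl.camera(name): name is "scene" or "top" or "wrist"; returns (picture, depth): 384x512x3 uint8, red, green, blue; 384x512 float32, m along the optical axis (not along the pixel's ray), 0 where there is no reading.
- ctrl.camera_info(name): a dict with "fx", "fy", "cx", "cy" (pixels), "T" (4x4, takes a point from camera to world coordinates); the wrist camera has in their place "hand_eye" (4x4, takes a point from camera to tool coordinates, whose origin is the TCP and whose axes are the tool frame's). Camera axes: x right, y down, z forward; pixel columns grow to the right and rows downward; lengths in m; the calibration is good to about 2 mm. A picture is of the moment at which its call begins: read the wrist's pose just before it. camera_info takes no time and is no camera call.
- ctrl.hand_in(): hands the job in, once; it reports no verdict.
The state is a dict: "time_s": time; "q": joint angles; "dq": joint speeds; "joint_efforts": joint torques, N m; "eef_pos": TCP position; "eef_rot": TCP orientation; "wrist_force": force on the tool from outside, world axes, zero at the start; "torque": the same for the moment, N m; "opening": opening from 0.0 (shut) to 1.0 (fully open).
Only numpy, scipy, OpenCV 4.12 (cv2) and the standard library are available. Lean on these libraries where they do the work, as an engineer would, in place of code of your own. Each camera call takes 0.05 s, during which the arm holds its last target. There are 200 camera calls.

TASK

Find out how heavy the closed white tub on the balance is: first put a closed fingertip on the empty weight pan's post and ease it down until the pointer stands mid-green, hold it steady there, and feel how much weight is missing. Then slip the one or two coloured ring weights (150, 300, 600 g) that come nearest to it gently over the post so that the beam rests level, pointer in the green, and let go. Never let the weight pan go down to its stop or press or strike it hard, and leave the tub, the rings you do not need and everything else where they are.

Things in the scene. Friction and masses are not known exactly. Their poses are not given: they have to be found in the camera images.
- balance: fixed white two-pan balance, base 130 x 200 x 45 mm; origin at the centre of its underside. Beam along its y: tub's pan 150 mm to +y, weight pan 150 mm to -y. Over the middle a black bar 60 mm long along y, top 204 mm high, bears a 10 mm green mark; a red pointer on the beam swings before it. Equally loaded pans rest level; pans stay horizontal, and where on a pan a load sits does not matter
- beam (a joint): beam angle, rad: 0 level, positive = weight pan down, negative = tub down; stops at -0.06 (where it starts) and +0.06. Pivot 80 mm above the table, arms 150 mm: each pan moves 9 mm from level to stop. A difference of 100 g between the pans turns it 0.043 rad (spring 3.43 N m/rad); beyond 140 g it lies on a stop. Damped, 0.7 N m s/rad. Pointer in the green: within 0.045 rad
- wpan_floor (a point): centre of the upper face of the weight pan (aluminium disc, 110 mm diameter, 5 mm thick), where the post rises; 112 mm above the table when level, 121 mm at the start; moves with the beam; z up
- post_top (a point): centre of the flat top (9 mm across) of the weight pan's steel post: 16 mm diameter, 48 mm tall above the pan, last 6 mm tapered; moves with the beam; z up. At level, the force needed to hold it down equals the missing weight (tub less rings on the pan); each 0.01 rad further down adds 0.23 N. Rings can stand on one another on the post
- tpan_floor (a point): centre of the upper face of the tub's pan (aluminium disc, 116 mm diameter), 103 mm above the table at the start; moves with the beam
- tub: closed white plastic tub, 96 mm diameter at the lid, 84 mm tall, origin at the centre of its underside; stands on the tub's pan. Its weight is unknown, between 225 and 825 g. The nearest of 300 g, 450 g (150 + 300), 600 g and 750 g (600 + 150) levels the beam
- tray: fixed lime green hard silicone tray, 345 x 145 mm, rim 12 mm high and 6 mm thick, floor 6 mm above the table; origin at the centre of its underside, x along its long side. The three rings lie along its x axis at -105, 0 and +105 mm, each within a few mm
- ring150: yellow vinyl-coated steel ring weight, 150 g: 42 mm outside diameter, 18 mm high, with a 20 mm through hole; lies flat in the lime tray; origin at the centre of its underside, z up. Which ring lies in which of the tray's three places varies
- ring300: blue vinyl-coated steel ring weight, 300 g: 51 mm outside diameter, 22 mm high, with a 20 mm through hole; lies flat in the lime tray; origin at the centre of its underside, z up. Which ring lies in which of the tray's three places varies
- ring600: red vinyl-coated steel ring weight, 600 g: 62 mm outside diameter, 28 mm high, with a 20 mm through hole; lies flat in the lime tray; origin at the centre of its underside, z up. Which ring lies in which of the tray's three places varies
- tumbler: bystander: stubby glass tumbler, 76 mm diameter, 85 mm tall, origin under its centre
- opener: bystander: chrome bottle opener lying flat, about 130 mm long, origin under its middle
- mug: bystander: blue mug, 80 mm diameter, 95 mm tall, origin under its centre
- jar: bystander: amber jar, 72 mm diameter, 100 mm tall, origin under its centre
- wpan: the weight pan with its stem and post as one body; its origin lies 32 mm below the centre of the pan's upper face; z up
Things that resemble listed ones, but are neither listed nor needed, are in the scene too. Leave any purple look-alike of the ring600 alone.

How it is judged:
On the way:
1. a finger on the weight pan or its post holds the beam level (within 0.02 rad) for half a second, no ring moved yet (value of joint beam between -0.02 and 0.02 rad and contact force between the fingers and wpan above 0.8 N and distance of each of ring150, ring300, ring600 from where it was at the start of the episode below 0.015 m), for 0.5 s.
At the end, for the whole second after the job is handed in: The beam rests within 0.045 rad of level (pointer in the green); at least one ring stands flat on the post; every other ring is within 15 mm of where it began; the tub stands upright on its pan within 20 mm of the pan's centre; the robot touches nothing (value of joint beam between -0.045 and 0.045 rad and velocity of joint beam between -0.03 and 0.03 rad/s and ((horizontal distance between ring150 and wpan_floor below 0.006 m and z of ring150 in the frame of wpan_floor between -0.004 and 0.048 m and angle between ring150's own z axis and vertical below 0.06 rad and linear speed of ring150 below 0.03 m/s) or distance of ring150 from where it was at the start of the episode below 0.015 m) and ((horizontal distance between ring300 and wpan_floor below 0.006 m and z of ring300 in the frame of wpan_floor between -0.004 and 0.048 m and angle between ring300's own z axis and vertical below 0.06 rad and linear speed of ring300 below 0.03 m/s) or distance of ring300 from where it was at the start of the episode below 0.015 m) and ((horizontal distance between ring600 and wpan_floor below 0.006 m and z of ring600 in the frame of wpan_floor between -0.004 and 0.048 m and angle between ring600's own z axis and vertical below 0.06 rad and linear speed of ring600 below 0.03 m/s) or distance of ring600 from where it was at the start of the episode below 0.015 m) and ((horizontal distance between ring150 and wpan_floor below 0.006 m and z of ring150 in the frame of wpan_floor between -0.004 and 0.048 m and angle between ring150's own z axis and vertical below 0.06 rad and linear speed of ring150 below 0.03 m/s) or (horizontal distance between ring300 and wpan_floor below 0.006 m and z of ring300 in the frame of wpan_floor between -0.004 and 0.048 m and angle between ring300's own z axis and vertical below 0.06 rad and linear speed of ring300 below 0.03 m/s) or (horizontal distance between ring600 and wpan_floor below 0.006 m and z of ring600 in the frame of wpan_floor between -0.004 and 0.048 m and angle between ring600's own z axis and vertical below 0.06 rad and linear speed of ring600 below 0.03 m/s)) and horizontal distance between tub and tpan_floor below 0.02 m and angle between tub's own z axis and vertical below 0.06 rad).
It fails at once if the weight pan goes down to its stop (beam beyond 0.055 rad) (value of joint beam above 0.055 rad).
It fails at once if the fingers press on the weight pan or its post with more than 11 N (contact force between the fingers and wpan above 11 N).
It fails at once if a ring is dropped or rammed on the weight pan (more than 20 N) (contact force between any of ring150, ring300, ring600 and wpan above 20 N).
It fails at once if the robot touches the tub, or the tub shifts more than 20 mm from its pan's centre (contact force between any of the arm, the fingers and tub above 1 N or horizontal distance between tub and tpan_floor above 0.02 m).
It fails at once if a bystander is moved by more than 20 mm (distance of any of tumbler, opener, mug, jar from where it was at the start of the episode above 0.02 m).
It also fails if it takes over 69 s, if anything falls off the work surface, if the arm or the gripper's body presses on something with over 40 N, if the wrist force passes 120 N, or if a joint passes its speed limit or range.

## Working session

There is one attempt and no reset: what is moved stays moved. The work goes in short steps, Python scripts to look and compute and a tool call to move; the robot and the scene stay as the last step left them, time stands still between calls to the robot, and variables do not carry over. Pictures are saved under pics/ and viewed, about 8 in all and at most 12, crops included, and the job is handed in when it is done.

Besides the shell and the picture viewer there is one more tool, called after "Call:" by a JSON object that holds its "api" and its "payload", one argument or row to a line. step_arm: Moves the arm, as the interface text tells. Its arguments: {"type":"object","properties":{"motion":{"type":"array","items":{"type":"array","items":{"type":"number"}}}},"required":["motion"]}

```bash
mkdir -p pics; ls; cat > h.py <<'E'
import numpy as np, cv2
from bench import ctrl
def save(name,img): cv2.imwrite(f'pics/{name}.png',img[...,::-1])
def pts(name,depth,T=None):
    i=ctrl.camera_info(name); T=i['T'] if T is None else T
    v,u=np.mgrid[:384,:512]; z=depth
    P=np.stack([(u-i['cx'])/i['fx']*z,(v-i['cy'])/i['fy']*z,z,np.ones_like(z)],-1)
    return (P@np.array(T).T)[...,:3]
def ray(name,u,v,h,T=None):
    i=ctrl.camera_info(name); T=np.array(i['T'] if T is None else T)
    d=T[:3,:3]@[(u-i['cx'])/i['fx'],(v-i['cy'])/i['fy'],1]; o=T[:3,3]
    return o+d*(h-o[2])/d[2]
E
python3 - <<'E'
from h import *
for n in('top','scene'):
    im,d=ctrl.camera(n); np.savez(n,im=im,d=d); save(n,im)
    i=ctrl.camera_info(n); print(n,i['fx'],i['cx'],i['cy'],np.round(i['T'],3).tolist())
print(ctrl.camera_info('wrist')); print(ctrl.get_obs())
a=cv2.imread('pics/top.png');b=cv2.imread('pics/scene.png')
E
```

```text
pics
top 355.691788261486 257.59082075529733 186.60586938258595 [[0.011, -0.997, 0.078, 0.471], [-1.0, -0.011, -0.002, 0.032], [0.003, -0.078, -0.997, 1.215], [0.0, 0.0, 0.0, 1.0]]
scene 460.3135263120174 253.65802273833583 180.23358485773784 [[-0.232, 0.78, -0.581, 1.291], [0.973, 0.19, -0.134, 0.19], [0.006, -0.596, -0.803, 1.141], [0.0, 0.0, 0.0, 1.0]]
{'fx': 265.9796791930277, 'fy': 265.9796791930277, 'cx': 253.84162636721643, 'cy': 194.0303881443604, 'hand_eye': array([[ 2.49789296e-04, -3.12644551e-01,  9.49870161e-01,
        -1.42074230e-01],
       [ 9.99999951e-01,  2.57210132e-04, -1.78312725e-04,
         9.99307384e-04],
       [-1.88567728e-04,  9.49870159e-01,  3.12644600e-01,
        -8.05105527e-02],
       [ 0.00000000e+00,  0.00000000e+00,  0.00000000e+00,
         1.00000000e+00]])}
{'time_s': 0.1, 'q': array([-1.50329947e+00,  1.81451019e-01,  1.60788886e+00, -1.18063406e-05,
        1.35379739e+00, -2.06279339e-01]), 'dq': array([-0.00145973, -0.00058296, -0.00246663,  0.00026906,  0.00231883,
       -0.00024145]), 'joint_efforts': array([ 1.91768545e-04, -4.45881200e+01, -3.52236485e+01, -3.86706224e-04,
        4.14438400e-03, -1.21193449e-05]), 'eef_pos': array([ 0.15545336, -0.55308356,  0.23049234]), 'eef_rot': array([ 0.09594828,  0.70052558,  0.09703842, -0.70045798]), 'wrist_force': array([0.30404138, 0.06477616, 0.50995202]), 'torque': array([ 0.02652344,  0.06462954, -0.00022613]), 'opening': 0.9985630607677152}
```

View pics/top.png

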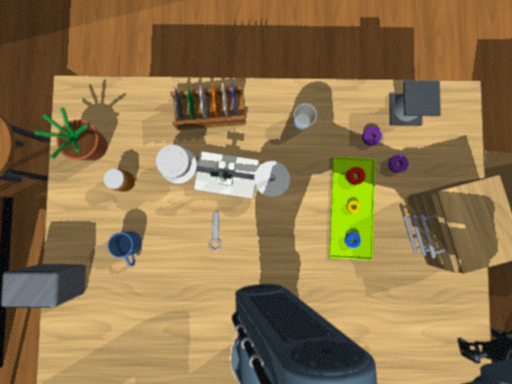

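View pics/scene.png

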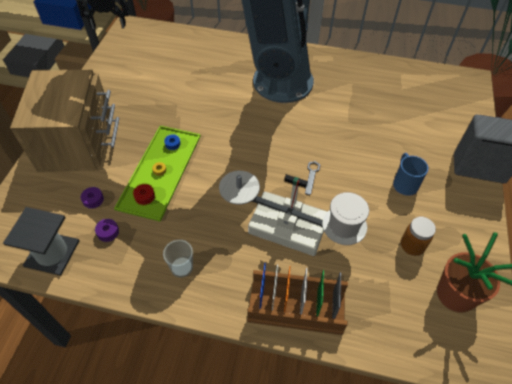

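```bash
python3 - <<'E'
from h import *
for n in('top','scene'):
    f=np.load(n+'.npz'); im,d=f['im'],f['d']; P=pts(n,d); hsv=cv2.cvtColor(im,cv2.COLOR_RGB2HSV)
    H,S,V=[hsv[...,k].astype(int) for k in range(3)]
    tray=cv2.inRange(hsv,(33,150,80),(45,255,255)); c=max(cv2.findContours(tray,0,2)[0],key=cv2.contourArea)
    hull=np.zeros_like(tray); cv2.drawContours(hull,[cv2.convexHull(c)],-1,255,-1)
    box=cv2.boxPoints(cv2.minAreaRect(c)); print(n,'tray corners z=.012',[np.round(ray(n,*p,.012)[:2],3).tolist() for p in box])
    for nm,m,h in(('150',(H>20)&(H<32)&(S>150),.024),('300',(H>95)&(H<125)&(S>120),.028),('600',((H<8)|(H>172))&(S>150),.034)):
        m=m&(hull>0); k=max(cv2.findContours(m.astype('uint8'),0,2)[0],key=cv2.contourArea)
        hm=np.zeros_like(tray); cv2.drawContours(hm,[cv2.convexHull(k)],-1,255,-1)
        M=cv2.moments(cv2.convexHull(k)); u,v=M['m10']/M['m00'],M['m01']/M['m00']; q=P[m]
        t=np.percentile(q[:,2],80); tp=q[q[:,2]>t-.004]
        (cx,cy),r=cv2.minEnclosingCircle(tp[:,:2].astype('float32'))
        print(n,nm,'px',round(u,1),round(v,1),'ray@top',np.round(ray(n,u,v,h),4),'topz',round(t,4),'circle',round(cx,4),round(cy,4),'d',round(2*r,4))
    # balance region heights
    x=P; reg=(P[...,0]>.4)&(P[...,0]<.65)&(P[...,1]>-.12)&(P[...,1]<.08)
    pan=reg&(np.abs(P[...,2]-.121)<.006); 
    k=max(cv2.findContours(pan.astype('uint8'),0,2)[0],key=cv2.contourArea)
    (cx,cy),r=cv2.minEnclosingCircle(P[cv2.drawContours(np.zeros((384,512),'uint8'),[k],-1,1,-1).astype(bool)&pan][:,:2].astype('float32'))
    e=cv2.fitEllipse(k); print('pan circle',cx,cy,r,'ellipse',e,'ray',ray(n,*e[0],.121),'zmed',np.median(P[pan][:,2]))
    near=np.hypot(P[...,0]-cx,P[...,1]-cy)<.03; po=near&(P[...,2]>.14); q=P[po]
    print('post',len(q),q.mean(0) if len(q) else '',q.max(0) if len(q) else'')
    tp=po&(P[...,2]>.164); vv,uu=np.nonzero(tp); print('posttop px',uu.mean(),vv.mean(),len(uu),'ray@.169',ray(n,uu.mean(),vv.mean(),.169),P[tp].mean(0))
    tub=(P[...,2]>.175)&(P[...,2]<.2)&(P[...,1]>.12)&(P[...,1]<.35)&(P[...,0]>.4)&(P[...,0]<.65); print('tubtop',np.median(P[tub],0))
    for nm,a in(('pan',cv2.resize(im[max(0,int(e[0][1])-50):int(e[0][1])+50,int(e[0][0])-70:int(e[0][0])+70],None,fx=4,fy=4)),):save(n+nm,a)
E
python3 -c "
import cv2,numpy as np
cv2.imwrite('pics/pans.png',np.hstack([cv2.resize(cv2.imread(f'pics/{n}pan.png'),(400,286)) for n in('top','scene')]))"
```

```text
top tray corners z=.012 [[0.327, -0.212], [0.673, -0.225], [0.67, -0.374], [0.324, -0.358]]
top 150 px 352.9 206.0 ray@top [ 0.5021 -0.2911  0.024 ] topz 0.0264 circle 0.5591 -0.2936 d 0.1547
top 300 px 352.5 239.6 ray@top [ 0.3908 -0.2874  0.028 ] topz 0.03 circle 0.4303 -0.1403 d 0.3534
top 600 px 355.6 175.3 ray@top [ 0.6045 -0.2982  0.034 ] topz 0.0356 circle 0.5415 -0.147 d 0.3845
pan circle 0.5824843645095825 -0.014419367536902428 0.05488571897149086 ellipse ((271.7067565917969, 178.3415069580078), (34.48028564453125, 34.67988204956055), 87.23326110839844) ray [ 0.58226964 -0.01440899  0.121     ] zmed 0.12082401807901655
post 26 [ 0.58103827 -0.01381852  0.16325761] [ 0.58789586 -0.00733505  0.17025205]
posttop px 272.3 176.85 20 ray@.169 [ 0.58181991 -0.01410613  0.169     ] [ 0.58205046 -0.01420049  0.16685334]
tubtop [0.6173196  0.27921262 0.18545979]
scene tray corners z=.012 [[0.672, -0.371], [0.279, -0.372], [0.336, -0.206], [0.709, -0.228]]
scene 150 px 158.7 168.4 ray@top [ 0.5083 -0.2897  0.024 ] topz 0.0258 circle 0.891 -0.0572 d 0.9416
scene 300 px 171.9 141.6 ray@top [ 0.3982 -0.2853  0.028 ] topz 0.029 circle 0.8308 -0.0558 d 1.0444
scene 600 px 143.5 194.0 ray@top [ 0.6156 -0.2948  0.034 ] topz 0.0348 circle 0.9405 -0.0647 d 0.8676
pan circle 0.5841484069824219 -0.015485690906643867 0.05666843801736832 ellipse ((238.58871459960938, 187.28683471679688), (32.751686096191406, 39.7017822265625), 87.11763000488281) ray [ 0.58646067 -0.01351759  0.121     ] zmed 0.12101565323312924
post 52 [ 0.5878847  -0.01277624  0.15869181] [ 0.59286474 -0.00568162  0.1712217 ]
posttop px 238.16666666666666 176.77777777777777 18 ray@.169 [ 0.58678168 -0.01360406  0.169     ] [ 0.58609024 -0.0138044   0.16805126]
tubtop [0.61855471 0.27806852 0.18598204]
```

View pics/pans.png

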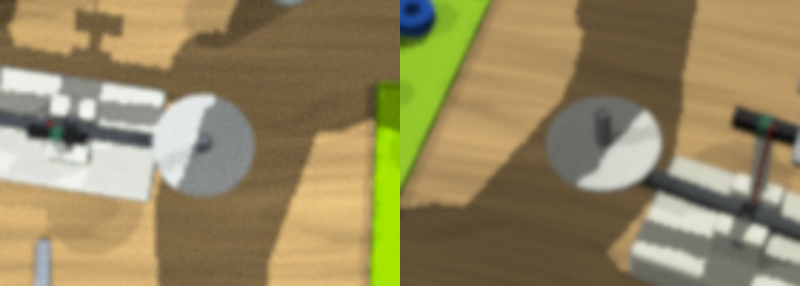

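```bash
cat >> h.py <<'E'
from scipy.spatial.transform import Rotation as Ro
def Rt(q): return Ro.from_quat([q[1],q[2],q[3],q[0]])
def go(p,yaw=-92.1,o=None):
    """tool shift (mm) & turn (deg) to world TCP p, tool down, tool y at yaw deg"""
    o=o or ctrl.get_obs(); R=Rt(o['eef_rot']); a=np.radians(yaw)
    y=np.array([np.cos(a),np.sin(a),0]); x=np.array([0,0,-1.]); G=Ro.from_matrix(np.c_[x,y,np.cross(x,y)])
    print('t',round(o['time_s'],2),'at',np.round(o['eef_pos'],4),'F',np.round(o['wrist_force'],2),'open',round(o['opening'],3))
    print('row',np.round(R.inv().apply(np.array(p)-o['eef_pos'])*1000,1),np.round((R.inv()*G).as_rotvec(degrees=True),1))
def wristT(o):
    T=np.eye(4);T[:3,:3]=Rt(o['eef_rot']).as_matrix();T[:3,3]=o['eef_pos'];return T@ctrl.camera_info('wrist')['hand_eye']
E
python3 - <<'E'
from h import *
go([.155,-.553,.33]); go([.584,-.014,.30])
E
```

```text
t 0.1 at [ 0.1555 -0.5531  0.2305] F [0.3  0.06 0.51] open 0.999
row [-99.5  -0.4   0.4] [17.8 -0.   0.1]
t 0.1 at [ 0.1555 -0.5531  0.2305] F [0.3  0.06 0.51] open 0.999
row [ -68.7 -403.2 -558.4] [17.8 -0.   0.1]
```

Call:
{"api": "step_arm", "payload": {
  "motion": [
    [-60, 0, 0, 0, 0, 0, 255],
    [-100, 0, 0, 0, 0, 0, 255],
    [-100, -40, -60, 5, 0, 0, 255],
    [-100, -90, -120, 10, 0, 0, 255],
    [-100, -130, -180, 17.8, 0, 0, 255],
    [-100, -170, -240, 17.8, 0, 0, 255],
    [-100, -210, -290, 17.8, 0, 0, 255],
    [-100, -250, -345, 17.8, 0, 0, 255],
    [-90, -290, -400, 17.8, 0, 0, 255],
    [-80, -330, -455, 17.8, 0, 0, 255]
  ]
}}

```text
time_s: 1.35
eef_pos: [0.4663, -0.1605, 0.3187]
eef_rot: [-0.013, 0.707, -0.013, -0.707]
wrist_force: [0.7, -0.9, 0.6]
opening: -0.001
```

```bash
python3 - <<'E'
from h import *
go([.584,-.014,.28])
E
```

```text
t 1.35 at [ 0.4663 -0.1605  0.3187] F [ 0.72 -0.9   0.55] open -0.001
row [  38.7 -150.7 -112.2] [-0. -0. -0.]
```

Call:
{"api": "step_arm", "payload": {
  "motion": [
    [20, -50, -40, 0, 0, 0, 255],
    [38.7, -100, -75, 0, 0, 0, 255],
    [38.7, -150, -112, 0, 0, 0, 255],
    [38.7, -150, -112, 0, 0, 0, 255],
    [38.7, -150, -112, 0, 0, 0, 255]
  ]
}}

```text
time_s: 1.98
eef_pos: [0.5825, -0.0162, 0.2794]
eef_rot: [0.013, -0.706, 0.013, 0.708]
wrist_force: [-0.3, 0.3, -0.7]
opening: 0.001
```

```bash
python3 - <<'E'
from h import *
o=ctrl.get_obs(); T=wristT(o); im,d=ctrl.camera('wrist'); np.savez('w1',im=im,d=d,T=T); save('w1',im)
P=pts('wrist',d,T); go([.584,-.014,.20])
reg=np.hypot(P[...,0]-.584,P[...,1]+.014)<.08
pan=reg&(np.abs(P[...,2]-.121)<.005); c,r=cv2.minEnclosingCircle(P[pan][:,:2].astype('float32')); print('pan',c,r,np.median(P[pan][:,2]))
c=max(cv2.findContours(pan.astype('uint8'),0,2)[0],key=cv2.contourArea); e=cv2.fitEllipse(c); print(e,ray('wrist',*e[0],.121,T))
po=reg&(P[...,2]>.162)&(P[...,2]<.175)&(np.hypot(P[...,0]-.584,P[...,1]+.014)<.02); v,u=np.nonzero(po); print('post',len(u),u.mean(),v.mean(),P[po].mean(0),np.percentile(P[po][:,2],[50,90]),ray('wrist',u.mean(),v.mean(),.169,T))
E
```

```text
t 2.02 at [ 0.5823 -0.0171  0.2797] F [ 0.06 -0.9  -0.09] open -0.001
row [79.7 -3.1 -1.6] [-0.   0.1 -0. ]
pan (0.5817628502845764, -0.014445314183831215) 0.055245835334062576 0.12069573231618616
((251.44241333007812, 177.02066040039062), (90.36988067626953, 93.01251983642578), 91.42030334472656) [ 0.58511898 -0.01438544  0.121     ]
post 179 251.08938547486034 190.12849162011173 [ 0.58343625 -0.01435035  0.16653512] [0.1667878  0.16907792] [ 0.58421495 -0.01440455  0.169     ]
```

View pics/w1.png

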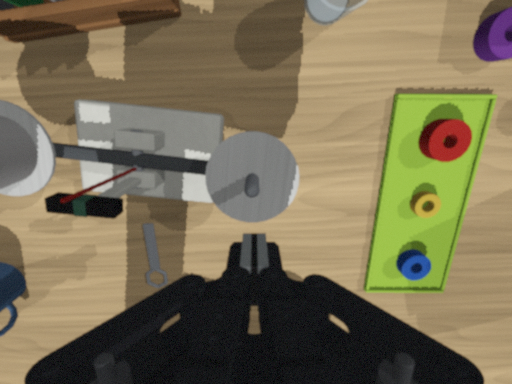

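Call:
{"api": "step_arm", "payload": {
  "motion": [
    [40, -3, -1.7, 0, 0, 0, 255],
    [80, -3, -1.7, 0, 0, 0, 255],
    [95, -3, -1.7, 0, 0, 0, 255],
    [100, -3, -1.7, 0, 0, 0, 255],
    [100, -3, -1.7, 0, 0, 0, 255],
    [100, -3, -1.7, 0, 0, 0, 255]
  ]
}}

```text
time_s: 2.78
eef_pos: [0.5856, -0.0139, 0.1817]
eef_rot: [-0.013, 0.708, -0.013, -0.706]
wrist_force: [-0.0, 0.1, -0.4]
opening: -0.001
```

```bash
cat >> h.py <<'E'
def avg(n):
    F=[];p=[]
    for _ in range(n):
        ctrl.camera('scene'); o=ctrl.get_obs(); F.append(o['wrist_force']); p.append(o['eef_pos'])
    print('F',np.round(np.mean(F,0),3),'sd',np.round(np.std(F,0),2),'pos',np.round(np.mean(p,0),4))
E
python3 - <<'E'
from h import *
avg(12); go([.584,-.0143,.169])
E
```

```text
F [-0.218 -0.007  0.191] sd [0.44 0.43 0.64] pos [ 0.5849 -0.0136  0.1805]
t 3.38 at [ 0.5846 -0.0136  0.18  ] F [-0.62 -0.43  0.14] open -0.002
row [11.   0.8  0.6] [-0.  0. -0.]
```

Call:
{"api": "step_arm", "payload": {
  "motion": [
    [4, 0.7, 0.6, 0, 0, 0, 255],
    [6, 0.7, 0.6, 0, 0, 0, 255],
    [8, 0.7, 0.6, 0, 0, 0, 255],
    [9, 0.7, 0.6, 0, 0, 0, 255],
    [10, 0.7, 0.6, 0, 0, 0, 255],
    [11, 0.7, 0.6, 0, 0, 0, 255],
    [12, 0.7, 0.6, 0, 0, 0, 255],
    [13, 0.7, 0.6, 0, 0, 0, 255],
    [14, 0.7, 0.6, 0, 0, 0, 255],
    [14, 0.7, 0.6, 0, 0, 0, 255]
  ]
}}

```text
time_s: 4.62
eef_pos: [0.5841, -0.0144, 0.1661]
eef_rot: [-0.013, 0.707, -0.013, -0.707]
wrist_force: [-0.4, 0.1, 3.3]
opening: 0.001
```

```bash
python3 - <<'E'
from h import *
avg(8); go([.584,-.0143,.160])
E
```

```text
F [-0.726 -0.701  2.346] sd [0.53 0.34 0.4 ] pos [ 0.5841 -0.0144  0.1661]
t 5.03 at [ 0.5841 -0.0143  0.1661] F [ 0.35 -0.76  2.17] open 0.002
row [ 6.1 -0.   0.1] [-0. -0. -0.]
```

Call:
{"api": "step_arm", "payload": {
  "motion": [
    [1, 0, 0, 0, 0, 0, 255],
    [2, 0, 0, 0, 0, 0, 255],
    [3, 0, 0, 0, 0, 0, 255],
    [4, 0, 0, 0, 0, 0, 255],
    [5, 0, 0, 0, 0, 0, 255],
    [6, 0, 0, 0, 0, 0, 255],
    [6, 0, 0, 0, 0, 0, 255],
    [6, 0, 0, 0, 0, 0, 255]
  ]
}}

```text
time_s: 6.02
eef_pos: [0.5841, -0.0143, 0.1601]
eef_rot: [-0.013, 0.707, -0.013, -0.707]
wrist_force: [-0.4, -3.1, 3.2]
opening: -0.001
```

```bash
python3 - <<'E'
from h import *
avg(24); im,d=ctrl.camera('scene'); a=im[160:230,240:340]; save('lev',cv2.resize(a,None,fx=6,fy=6,interpolation=2)); go([.584,-.0143,.160])
P=pts('scene',d); reg=(np.hypot(P[...,0]-.584,P[...,1]+.014)<.05)&(np.abs(P[...,2]-.113)<.012); print('pan z',np.median(P[reg][:,2]))
f=np.load('scene.npz')['d'];P=pts('scene',f); reg=(np.hypot(P[...,0]-.584,P[...,1]+.014)<.05)&(np.abs(P[...,2]-.113)<.012); print('pan z start',np.median(P[reg][:,2]))
E
```

```text
F [-0.233 -2.595  3.557] sd [0.44 0.65 0.6 ] pos [ 0.5841 -0.0143  0.1601]
t 7.28 at [ 0.5841 -0.0143  0.1601] F [ 0.01 -2.9   3.71] open -0.001
row [0.1 0.  0.1] [-0. -0.  0.]
pan z 0.11201674392117977
pan z start 0.12099189821398304
```

View pics/lev.png

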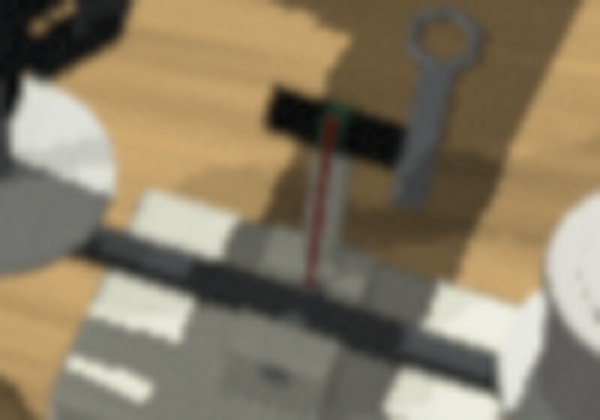

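```bash
python3 - <<'E'
from h import *
avg(30)
E
```

```text
F [ 0.436 -2.53   3.417] sd [0.63 0.62 0.58] pos [ 0.5841 -0.0143  0.16  ]
```

Call:
{"api": "step_arm", "payload": {
  "motion": [
    [-1, 0, 0, 0, 0, 0, 255],
    [-2, 0, 0, 0, 0, 0, 255],
    [-4, 0, 0, 0, 0, 0, 255],
    [-6, 0, 0, 0, 0, 0, 255],
    [-8, 0, 0, 0, 0, 0, 255],
    [-10, 0, 0, 0, 0, 0, 255],
    [-15, 0, 0, 0, 0, 0, 255],
    [-25, 0, 0, 0, 0, 0, 255],
    [-25, 0, 0, 0, 0, 0, 255],
    [-25, 0, 0, 0, 0, 0, 255]
  ]
}}

```text
time_s: 10.02
eef_pos: [0.584, -0.0142, 0.1851]
eef_rot: [-0.013, 0.707, -0.013, -0.707]
wrist_force: [-0.6, -0.5, -0.8]
opening: -0.002
```

```bash
python3 - <<'E'
from h import *
avg(30)
go([.47,-.292,.26])
E
```

```text
F [-0.004  0.082  0.193] sd [0.5  0.55 0.56] pos [ 0.584  -0.0142  0.185 ]
t 11.53 at [ 0.584  -0.0142  0.185 ] F [-0.87 -0.37  0.43] open -0.002
row [-75.  281.8 103.7] [-0.  0.  0.]
```

Call:
{"api": "step_arm", "payload": {
  "motion": [
    [-40, 30, 20, 0, 0, 0, 0],
    [-60, 80, 60, 0, 0, 0, 0],
    [-60, 130, 100, 0, 0, 0, 0],
    [-40, 180, 140, 0, 0, 0, 0],
    [-20, 230, 170, 0, 0, 0, 0],
    [0, 265, 180, 0, 0, 0, 0],
    [20, 265, 180, 0, 0, 0, 0],
    [25, 265, 180, 0, 0, 0, 0],
    [25, 265, 180, 0, 0, 0, 0]
  ]
}}

```text
time_s: 12.65
eef_pos: [0.3946, -0.2721, 0.1602]
eef_rot: [0.013, -0.707, 0.013, 0.707]
wrist_force: [-0.6, 0.5, 0.4]
opening: 0.998
```

```bash
cat >> h.py <<'E'
def blue(im,near,T,h):
    hsv=cv2.cvtColor(im,cv2.COLOR_RGB2HSV); m=cv2.inRange(hsv,(95,120,40),(125,255,255))
    best=None
    for c in cv2.findContours(m,0,2)[0]:
        if cv2.contourArea(c)<60: continue
        hc=cv2.convexHull(c); M=cv2.moments(hc); u,v=M['m10']/M['m00'],M['m01']/M['m00']; p=ray('wrist',u,v,h,T)
        e=np.hypot(*(p[:2]-near))
        if best is None or e<best[0]: best=(e,u,v,p,m,hc)
    return best
E
python3 - <<'E'
from h import *
f=np.load('w1.npz'); near=np.array([.394,-.286])
o=ctrl.get_obs();T=wristT(o); im,d=ctrl.camera('wrist'); save('w2',im); np.savez('w2',im=im,d=d,T=T)
rays=[]
for I,TT in((f['im'],f['T']),(im,T)):
    b=blue(I,near,TT,.028); print('blue',np.round(b[1:3],1),np.round(b[3],4)); rays.append((TT[:3,3],b[3]-TT[:3,3]))
A=sum((np.eye(3)-np.outer(d,d)/(d@d)) for _,d in rays); bb=sum((np.eye(3)-np.outer(d,d)/(d@d))@c for c,d in rays)
print('triang (silhouette centre)',np.linalg.solve(A,bb))
P=pts('wrist',d,T); mm=b[4]>0; mm&=cv2.drawContours(np.zeros((384,512),'uint8'),[b[5]],-1,1,-1)>0
q=P[mm]; tz=np.percentile(q[:,2],75); q=q[q[:,2]>tz-.004]; c,r=cv2.minEnclosingCircle(q[:,:2].astype('float32')); print('top z',tz,'c',c,'d',2*r)
hole=cv2.drawContours(np.zeros((384,512),'uint8'),[b[5]],-1,1,-1)>0
# inner hole contour
cs,hi=cv2.findContours((b[4]&(hole*255).astype('uint8')),cv2.RETR_CCOMP,2)
for k,cc in enumerate(cs):
    if hi[0][k][3]>=0 and cv2.contourArea(cc)>100:
        e=cv2.fitEllipse(cc); print('hole',e,ray('wrist',*e[0],.028,T))
fl=(np.hypot(P[...,0]-.394,P[...,1]+.286)<.06)&(P[...,2]<.02); print('floor z',np.median(P[fl][:,2]))
go([.394,-.286,.10])
E
```

```text
blue [413.4 264.5] [ 0.3971 -0.2831  0.028 ]
blue [269.1 186.6] [ 0.3929 -0.2892  0.028 ]
triang (silhouette centre) [ 0.39003254 -0.28978585  0.01785164]
top z 0.027997058670854502 c (0.4209391474723816, -0.284479558467865) d 0.11030671745538712
hole ((268.9320983886719, 186.43296813964844), (13.575716018676758, 17.62274169921875), 79.77227020263672) [ 0.39306559 -0.28904272  0.028     ]
floor z 0.005715039112230175
t 12.7 at [ 0.3949 -0.2722  0.1607] F [-0.48 -0.24 -0.07] open 1.003
row [60.7 13.7  0.5] [ 0. -0. -0.]
```

View pics/w2.png

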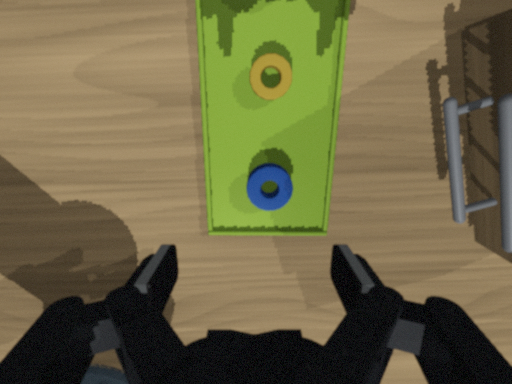

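Call:
{"api": "step_arm", "payload": {
  "motion": [
    [30, 10, 1, 0, 0, 0, 0],
    [60, 17, 2, 0, 0, 0, 0],
    [75, 17, 2, 0, 0, 0, 0],
    [75, 17, 2, 0, 0, 0, 0],
    [75, 17, 2, 0, 0, 0, 0]
  ]
}}

```text
time_s: 13.32
eef_pos: [0.3925, -0.2897, 0.0862]
eef_rot: [-0.012, 0.707, -0.013, -0.707]
wrist_force: [-0.5, -0.1, -0.1]
opening: 1.003
```

```bash
python3 - <<'E'
from h import *
near=np.array([.393,-.289])
o=ctrl.get_obs();T=wristT(o); im,d=ctrl.camera('wrist'); save('w3',im)
f=np.load('w2.npz'); rays=[]
for I,TT in((f['im'],f['T']),(im,T)):
    b=blue(I,near,TT,.028); print('blue',np.round(b[1:3],1),[np.round(ray('wrist',*b[1:3],h,TT),4).tolist() for h in(.028,.017)]); rays.append((TT[:3,3],b[3]-TT[:3,3]))
A=sum((np.eye(3)-np.outer(d,d)/(d@d)) for _,d in rays); bb=sum((np.eye(3)-np.outer(d,d)/(d@d))@c for c,d in rays)
print('tri',np.linalg.solve(A,bb))
P=pts('wrist',d,T); n=np.hypot(P[...,0]-.392,P[...,1]+.289)<.04
m=(b[4]>0)&n&(P[...,2]>.0255)&(P[...,2]<.031); k=max(cv2.findContours(m.astype('uint8'),0,2)[0],key=cv2.contourArea); q=P[cv2.drawContours(np.zeros((384,512),'uint8'),[k],-1,1,-1)>0]; q=q[q[:,2]>.0255]
print('topface',len(q),'z',np.median(q[:,2]),cv2.minEnclosingCircle(q[:,:2].astype('float32')),'x',np.percentile(q[:,0],[1,99]),'y',np.percentile(q[:,1],[1,99]))
go([.392,-.289,.002])
E
```

```text
blue [269.1 186.6] [[0.3929, -0.2892, 0.028], [0.3896, -0.2897, 0.017]]
blue [252.6 210. ] [[0.3939, -0.2896, 0.028], [0.3895, -0.2894, 0.017]]
tri [ 0.3902979  -0.28954744  0.01907966]
topface 2227 z 0.02758631090093777 ((0.41949474811553955, -0.2910636365413666), 0.05374078452587128) x [0.36780911 0.41432665] y [-0.31253228 -0.26662411]
t 13.38 at [ 0.3926 -0.2898  0.0863] F [ 0.33  0.64 -0.31] open 1.001
row [84.3 -1.   0.7] [ 0.  -0.1 -0.1]
```

Call:
{"api": "step_arm", "payload": {
  "motion": [
    [30, 0, 1.6, 0, 0, 0, 0],
    [60, 0, 1.6, 0, 0, 0, 0],
    [75, 0, 1.6, 0, 0, 0, 0],
    [80, 0, 1.6, 0, 0, 0, 0],
    [80, 0, 1.6, 0, 0, 0, 255],
    [80, 0, 1.6, 0, 0, 0, 255],
    [80, 0, 1.6, 0, 0, 0, 255],
    [80, 0, 1.6, 0, 0, 0, 255],
    [80, 0, 1.6, 0, 0, 0, 255],
    [80, 0, 1.6, 0, 0, 0, 255]
  ]
}}

```text
time_s: 14.62
eef_pos: [0.3909, -0.29, 0.0066]
eef_rot: [-0.013, 0.707, -0.014, -0.707]
wrist_force: [-0.8, 1.6, 7.2]
opening: 0.571
```

```bash
python3 - <<'E'
from h import *
avg(4); go([.391,-.2896,.2])
E
```

```text
F [-1.151  1.347  7.306] sd [0.29 0.67 0.45] pos [ 0.3909 -0.29    0.0065]
t 14.82 at [ 0.3908 -0.29    0.0065] F [-1.36  1.64  7.28] open 0.574
row [-193.5   -0.2   -0.4] [-0.  -0.1 -0.1]
```

Call:
{"api": "step_arm", "payload": {
  "motion": [
    [-15, 0, 0, 0, 0, 0, 255],
    [-50, 0, 0, 0, 0, 0, 255],
    [-100, 0, 0, 0, 0, 0, 255],
    [-150, 0, 0, 0, 0, 0, 255],
    [-200, 0, 0, 0, 0, 0, 255],
    [-220, 0, 0, 0, 0, 0, 255],
    [-220, 0, 0, 0, 0, 0, 255],
    [-220, 0, 0, 0, 0, 0, 255]
  ]
}}

```text
time_s: 15.82
eef_pos: [0.3895, -0.2885, 0.224]
eef_rot: [0.014, -0.707, 0.013, 0.707]
wrist_force: [-0.1, 0.1, -4.6]
opening: 0.575
```

```bash
python3 - <<'E'
from h import *
avg(6)
o=ctrl.get_obs(); im,d=ctrl.camera('wrist'); save('w4',im)
Tt=np.array(ctrl.camera_info('wrist')['hand_eye']); P=pts('wrist',d,Tt)*1000
hsv=cv2.cvtColor(im,cv2.COLOR_RGB2HSV); m=cv2.inRange(hsv,(95,120,40),(125,255,255))>0
m&=(np.abs(P[...,1])<40)&(np.abs(P[...,2])<60)&(P[...,0]>-40)&(P[...,0]<40); q=P[m]; print(len(q),'tool xyz pct',np.round(np.percentile(q,[1,25,50,75,99],axis=0),1).tolist())
go([.584,-.0143,.25])
E
```

```text
F [ 0.067 -0.245 -2.694] sd [0.55 0.47 0.35] pos [ 0.3896 -0.2886  0.2237]
6605 tool xyz pct [[-22.2, -22.6, -24.4], [-21.2, -9.7, -16.1], [-20.7, 0.9, -4.0], [-19.5, 11.4, 9.6], [-3.2, 24.6, 22.4]]
t 16.18 at [ 0.3899 -0.2891  0.2243] F [-0.19 -0.04 -2.46] open 0.575
row [ -25.5 -281.8 -183.8] [-0.   0.1  0.1]
```

View pics/w4.png

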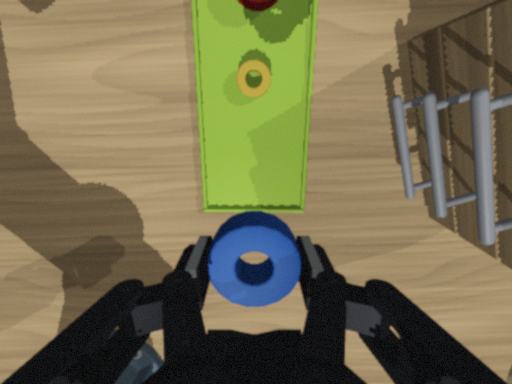

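Call:
{"api": "step_arm", "payload": {
  "motion": [
    [-15, -50, -35, 0, 0, 0, 255],
    [-25, -95, -65, 0, 0, 0, 255],
    [-25, -140, -95, 0, 0, 0, 255],
    [-25, -190, -125, 0, 0, 0, 255],
    [-25, -240, -155, 0, 0, 0, 255],
    [-25, -270, -175, 0, 0, 0, 255],
    [-15, -282, -184, 0, 0, 0, 255],
    [10, -282, -184, 0, 0, 0, 255],
    [20, -282, -184, 0, 0, 0, 255],
    [20, -282, -184, 0, 0, 0, 255]
  ]
}}

```text
time_s: 17.42
eef_pos: [0.5835, -0.0148, 0.2038]
eef_rot: [0.014, -0.706, 0.013, 0.708]
wrist_force: [0.4, 0.1, -3.5]
opening: 0.577
```

```bash
python3 - <<'E'
from h import *
from scipy.optimize import least_squares
for _ in range(3): ctrl.camera('scene')
o=ctrl.get_obs(); im,d=ctrl.camera('wrist'); save('w5',im)
Tt=np.array(ctrl.camera_info('wrist')['hand_eye']); P=pts('wrist',d,Tt)*1000
hsv=cv2.cvtColor(im,cv2.COLOR_RGB2HSV); b=cv2.inRange(hsv,(95,120,40),(125,255,255))>0
m=b&(np.abs(P[...,1])<40)&(np.abs(P[...,2])<40)&(P[...,0]>-25)&(P[...,0]<-17); m=cv2.morphologyEx(m.astype('uint8'),cv2.MORPH_OPEN,np.ones((3,3)))
cs,hi=cv2.findContours(m,cv2.RETR_CCOMP,cv2.CHAIN_APPROX_NONE)
for k,c in enumerate(cs):
    if len(c)<30: continue
    u,v=c[:,0,0],c[:,0,1]; q=[ray('wrist',a,bb,-21e-3*0,Tt) if 0 else None for a,bb in[]]
    i=ctrl.camera_info('wrist'); D=np.c_[(u-i['cx'])/i['fx'],(v-i['cy'])/i['fy'],np.ones(len(u))]@Tt[:3,:3].T; s=(-.0215-Tt[0,3])/D[:,0]; Y=(Tt[:3,3]+D*s[:,None])[:,1:]*1000
    f=least_squares(lambda p:np.hypot(Y[:,0]-p[0],Y[:,1]-p[1])-p[2],[0,0,20],loss='soft_l1'); print('hole' if hi[0][k][3]>=0 else 'outer',len(c),'tool y,z,r',np.round(f.x,2))
T=wristT(o); W=pts('wrist',d,T); n=(~b)&(np.hypot(W[...,0]-.584,W[...,1]+.0143)<.015)&(W[...,2]<.175)&(W[...,2]>.13); v,u=np.nonzero(n); print('post seen',len(u),W[n].mean(0) if len(u) else '',W[n].max(0) if len(u) else '')
go([.584,-.0143,.18])
E
```

```text
outer 261 tool y,z,r [ 0.73 -1.52 24.49]
hole 101 tool y,z,r [ 0.74 -1.82  9.76]
post seen 182 [ 0.58866825 -0.01456688  0.14341863] [ 0.59048991 -0.00646758  0.15738055]
t 17.62 at [ 0.585  -0.0149  0.2062] F [ 0.06  0.48 -2.59] open 0.57
row [26.2 -0.5  1.1] [-0.1 -0.1 -0. ]
```

View pics/w5.png

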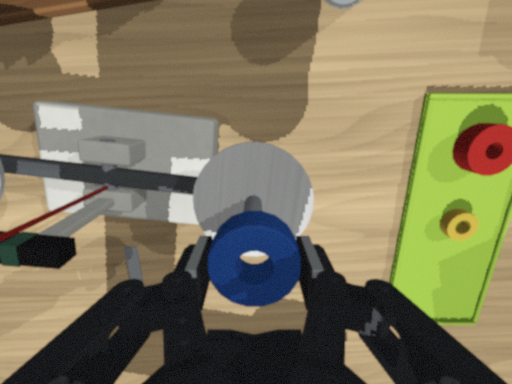

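Call:
{"api": "step_arm", "payload": {
  "motion": [
    [10, -0.9, 2, 0, 0, 0, 255],
    [20, -0.9, 2, 0, 0, 0, 255],
    [26, -0.9, 2, 0, 0, 0, 255],
    [26, -0.9, 2, 0, 0, 0, 255],
    [26, -0.9, 2, 0, 0, 0, 255],
    [26, -0.9, 2, 0, 0, 0, 255]
  ]
}}

```text
time_s: 18.38
eef_pos: [0.5828, -0.0134, 0.1794]
eef_rot: [-0.013, 0.707, -0.013, -0.707]
wrist_force: [-0.2, -0.2, -2.5]
opening: 0.572
```

```bash
python3 - <<'E'
from h import *
avg(8); go([.5825,-.014,.165])
E
```

```text
F [-0.009 -0.152 -3.198] sd [0.5  0.45 0.34] pos [ 0.5826 -0.0133  0.1792]
t 18.77 at [ 0.5825 -0.0133  0.1791] F [ 0.3   0.12 -3.01] open 0.575
row [14.1  0.7 -0. ] [-0. -0. -0.]
```

Call:
{"api": "step_arm", "payload": {
  "motion": [
    [4, 0.5, 0, 0, 0, 0, 255],
    [8, 0.5, 0, 0, 0, 0, 255],
    [10, 0.5, 0, 0, 0, 0, 255],
    [11, 0.5, 0, 0, 0, 0, 255],
    [12, 0.5, 0, 0, 0, 0, 255],
    [13, 0.5, 0, 0, 0, 0, 255],
    [14, 0.5, 0, 0, 0, 0, 255],
    [14, 0.5, 0, 0, 0, 0, 255]
  ]
}}

```text
time_s: 19.77
eef_pos: [0.5824, -0.0138, 0.165]
eef_rot: [0.013, -0.707, 0.013, 0.707]
wrist_force: [0.2, 0.6, -3.4]
opening: 0.575
```

```bash
python3 - <<'E'
from h import *
avg(6); go([.5825,-.014,.150])
_,d=ctrl.camera('scene'); P=pts('scene',d); reg=(np.hypot(P[...,0]-.584,P[...,1]+.014)<.055)&(np.abs(P[...,2]-.113)<.012); print('pan z',np.median(P[reg][:,2]))
E
```

```text
F [ 0.151 -0.26  -2.863] sd [0.47 0.51 0.51] pos [ 0.5825 -0.0138  0.1651]
t 20.07 at [ 0.5825 -0.0138  0.1651] F [ 0.05 -0.65 -3.02] open 0.573
row [15.1  0.2 -0. ] [-0. -0.  0.]
pan z 0.12099482517080351
```

Call:
{"api": "step_arm", "payload": {
  "motion": [
    [1.5, 0, 0, 0, 0, 0, 255],
    [3, 0, 0, 0, 0, 0, 255],
    [4.5, 0, 0, 0, 0, 0, 255],
    [6, 0, 0, 0, 0, 0, 255],
    [7.5, 0, 0, 0, 0, 0, 255],
    [9, 0, 0, 0, 0, 0, 255],
    [10, 0, 0, 0, 0, 0, 255],
    [10, 0, 0, 0, 0, 0, 255]
  ]
}}

```text
time_s: 21.12
eef_pos: [0.5824, -0.0138, 0.1549]
eef_rot: [0.013, -0.707, 0.013, 0.707]
wrist_force: [0.3, -0.5, -3.1]
opening: 0.575
```

```bash
python3 - <<'E'
from h import *
avg(6); go([.5825,-.014,.124])
_,d=ctrl.camera('scene'); P=pts('scene',d); reg=(np.hypot(P[...,0]-.584,P[...,1]+.014)<.055)&(np.abs(P[...,2]-.113)<.012); print('pan z',np.median(P[reg][:,2]))
E
```

```text
F [ 0.116 -0.312 -3.005] sd [0.42 0.46 0.46] pos [ 0.5825 -0.0138  0.1551]
t 21.43 at [ 0.5825 -0.0138  0.1551] F [-0.44 -0.27 -2.81] open 0.568
row [31.1  0.2 -0. ] [-0. -0. -0.]
pan z 0.12082545468659944
```

Call:
{"api": "step_arm", "payload": {
  "motion": [
    [3, 0, 0, 0, 0, 0, 255],
    [6, 0, 0, 0, 0, 0, 255],
    [9, 0, 0, 0, 0, 0, 255],
    [12, 0, 0, 0, 0, 0, 255],
    [15, 0, 0, 0, 0, 0, 255],
    [18, 0, 0, 0, 0, 0, 255],
    [21, 0, 0, 0, 0, 0, 255],
    [24, 0, 0, 0, 0, 0, 255],
    [27, 0, 0, 0, 0, 0, 255],
    [28.5, 0, 0, 0, 0, 0, 255]
  ]
}}

```text
time_s: 22.72
eef_pos: [0.5823, -0.0138, 0.1262]
eef_rot: [0.013, -0.707, 0.013, 0.707]
wrist_force: [0.6, 1.2, -3.3]
opening: 0.575
```

```bash
python3 - <<'E'
from h import *
avg(6); go([.5825,-.014,.122])
_,d=ctrl.camera('scene'); P=pts('scene',d); reg=(np.hypot(P[...,0]-.584,P[...,1]+.014)<.055)&(np.abs(P[...,2]-.113)<.012); print('pan z',np.median(P[reg][:,2]))
E
```

```text
F [-0.193 -0.085 -2.868] sd [0.24 0.43 0.38] pos [ 0.5824 -0.0138  0.1265]
t 23.02 at [ 0.5825 -0.0138  0.1267] F [-0.28  0.78 -2.56] open 0.57
row [4.7 0.2 0. ] [-0. -0. -0.]
pan z 0.12062667033034358
```

Call:
{"api": "step_arm", "payload": {
  "motion": [
    [0.8, 0, 0, 0, 0, 0, 255],
    [1.6, 0, 0, 0, 0, 0, 255],
    [2.4, 0, 0, 0, 0, 0, 255],
    [3, 0, 0, 0, 0, 0, 255],
    [3.5, 0, 0, 0, 0, 0, 255],
    [4, 0, 0, 0, 0, 0, 255],
    [4.5, 0, 0, 0, 0, 0, 255],
    [5, 0, 0, 0, 0, 0, 255],
    [5.2, 0, 0, 0, 0, 0, 255],
    [5.2, 0, 0, 0, 0, 0, 255]
  ]
}}

```text
time_s: 24.32
eef_pos: [0.5825, -0.0138, 0.1215]
eef_rot: [-0.013, 0.707, -0.013, -0.707]
wrist_force: [-0.7, -0.5, -0.5]
opening: 0.574
```

```bash
python3 - <<'E'
from h import *
avg(8); go([.5825,-.014,.122])
_,d=ctrl.camera('scene'); P=pts('scene',d); reg=(np.hypot(P[...,0]-.584,P[...,1]+.014)<.055)&(np.abs(P[...,2]-.113)<.012); print('pan z',np.median(P[reg][:,2]))
E
```

```text
F [-0.915  0.121 -0.967] sd [0.23 0.37 0.29] pos [ 0.5825 -0.0138  0.1214]
t 24.73 at [ 0.5825 -0.0138  0.1214] F [-0.98  0.15 -1.03] open 0.572
row [-0.6  0.2 -0. ] [-0. -0. -0.]
pan z 0.12084900797286013
```

Call:
{"api": "step_arm", "payload": {
  "motion": [
    [0, 0, 0, 0, 0, 0, 104],
    [0, 0, 0, 0, 0, 0, 98],
    [0, 0, 0, 0, 0, 0, 90],
    [0, 0, 0, 0, 0, 0, 80],
    [0, 0, 0, 0, 0, 0, 60],
    [0, 0, 0, 0, 0, 0, 50],
    [0, 0, 0, 0, 0, 0, 50],
    [0, 0, 0, 0, 0, 0, 50]
  ]
}}

```text
time_s: 25.78
eef_pos: [0.5824, -0.0138, 0.1213]
eef_rot: [0.013, -0.707, 0.013, 0.707]
wrist_force: [0.3, 0.0, -0.1]
opening: 0.805
```

```bash
python3 - <<'E'
from h import *
avg(4); go([.5825,-.014,.122])
im,d=ctrl.camera('scene'); P=pts('scene',d); reg=(np.hypot(P[...,0]-.584,P[...,1]+.014)<.055)&(np.abs(P[...,2]-.111)<.012); print('pan z',np.median(P[reg][:,2]))
save('rel',cv2.resize(im[130:250,190:370],None,fx=4,fy=4,interpolation=2))
E
```

```text
F [ 0.031  0.466 -0.139] sd [0.35 0.09 0.78] pos [ 0.5824 -0.0138  0.1213]
t 25.98 at [ 0.5824 -0.0138  0.1213] F [-0.33  0.36  0.34] open 0.801
row [-0.7  0.2 -0.1] [-0. -0.  0.]
pan z 0.11441826505871888
```

View pics/rel.png

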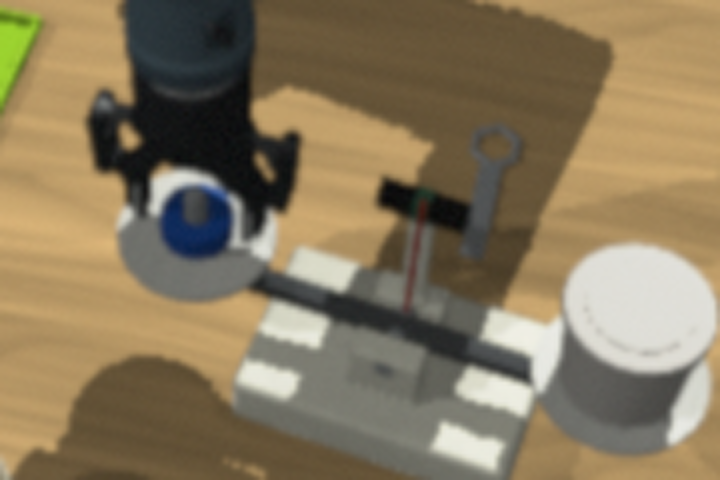

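Call:
{"api": "step_arm", "payload": {
  "motion": [
    [-10, 0, 0, 0, 0, 0, 50],
    [-30, 0, 0, 0, 0, 0, 50],
    [-60, 0, 0, 0, 0, 0, 50],
    [-100, 0, 0, 0, 0, 0, 50],
    [-150, 0, 0, 0, 0, 0, 50],
    [-170, 0, 30, 0, 0, 0, 50],
    [-170, 20, 60, 0, 0, 0, 50],
    [-170, 20, 60, 0, 0, 0, 50],
    [-170, 20, 60, 0, 0, 0, 50]
  ]
}}

```text
time_s: 27.15
eef_pos: [0.5221, -0.0316, 0.292]
eef_rot: [-0.013, 0.707, -0.013, -0.707]
wrist_force: [0.7, 0.7, -0.5]
opening: 0.802
```

```bash
python3 - <<'E'
from h import *
avg(2)
im,d=ctrl.camera('scene'); P=pts('scene',d); n=np.hypot(P[...,0]-.584,P[...,1]+.014)<.055; reg=n&(np.abs(P[...,2]-.111)<.012); print('pan z',np.median(P[reg][:,2]))
hsv=cv2.cvtColor(im,cv2.COLOR_RGB2HSV); b=n&(cv2.inRange(hsv,(95,120,40),(125,255,255))>0); print('ring z max',np.percentile(P[b][:,2],90))
save('fin',cv2.resize(im[130:250,110:370],None,fx=3,fy=3,interpolation=2))
E
```

```text
F [-0.512  0.461 -0.723] sd [0.62 0.52 0.04] pos [ 0.5222 -0.0314  0.2916]
pan z 0.11431380717169215
ring z max 0.1383690671998183
```

View pics/fin.png

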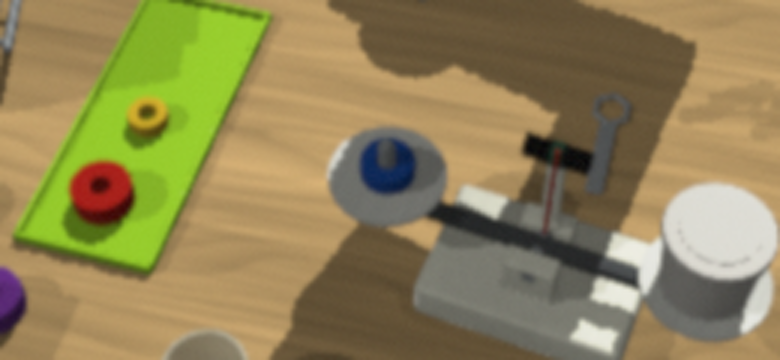

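The blue ring lies flat on the pan around the post. The pointer (about 555,150 in the crop) is in the green, and the other rings have not moved. I'm handing in.

```bash
python3 -c "
from bench import ctrl; print(ctrl.hand_in())"
```

```text
the job is handed in; nothing more can be done
None
```

I pressed the post down to level with the closed fingertip and held it there. It took about 3.3 N, so the tub weighs about 335 g, and the nearest choice is 300 g. I lifted the blue 300 g ring, lowered it slowly over the post, let go and backed off. I handed in at about 27 s.

**Last checks:**
- **Beam:** the weight pan rests at 114.3 mm, which is about -0.015 rad. That is inside the green and fits a tub of 335 g.
- **Ring:** the blue ring lies flat around the post. Its measured top, 138 mm, is about 2 mm above the expected 136 mm.
- **Rest of the scene:** in the last picture the yellow and red rings lie in the tray and the tub is upright on its pan. I judged these by eye and did not measure them.

**What disagreed:**
- **Force reading:** wrist force noise was about 0.6 N per sample, so I averaged many readings. An early reading, taken before the beam was level, gave about 316 g.
- **Sideways force:** while I held the beam level there was a steady sideways force of about 2.5 N. I put it down to the pan's small arc and took it not to affect the weighing.
- **Camera positions:** the views differed by about 2 to 5 mm for the post and up to about 7 mm for the ring. I used the close wrist views and a compromise for the final position.

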